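# Dispense one chair glide and push it onto the cork mat

### The arm

A 6-joint arm with a two-finger parallel gripper is mounted at the origin on the work surface. World frame = base frame: x ahead of the robot, y to its left, z up, the work surface at z = 0. Lengths are in m, angles in degrees, forces in N, time in s.
With the tool pointing down it reaches from about 0.375 to 0.9 m from the base axis. Payload 3.1 kg.
Tool frame: the origin (TCP) lies between the finger pads; the fingertips stand 19 mm ahead of it and the grasp point (between the pads) is the TCP; z points along the fingers, x is the direction in which the jaws open and shut, and the axes are right-handed (so a half turn about z gives the same grasp; the last joint's range is limited). The gripper opens to 87 mm and grips with 3 to 60 N. Pads are 19 mm wide; open, the fingers measure 117 mm over their backs; the gripper's body (75 mm by 190 mm) begins 51 mm behind the grasp point.
Start: joints at [62.023, 30.224, 82.088, -0, 67.689, -10.227], TCP at [0.191, 0.595, 0.242] pointing down, gripper open.
Joint ranges: [-176.69, 176.69], [-43.24, 126.21], [12.49, 139.97], [-82, 262], [0, 151.66], [-163.58, 163.58]. Speed limits (degrees/s): [159.86, 159.86, 180, 180, 180, 180].

### API

Orientations are given as a 3x3 rotation matrix whose columns are the frame's x, y, z axes.
In Python, from rig import read_state, capture, camera_info, hand_in, spot_in, silhouettes gives the robot as it stands.
- The arm moves only by the shell command python3 -m jog 'ROWS'. ROWS is text: rows parted by semicolons, each of 7 numbers parted by spaces: the shift along the tool's x, y, z in m, then the turn, a rotation vector about the tool's x, y, z in degrees, then the opening, from 0 (shut) to 1 (fully open). A call has 1 to 8 rows; each row is the pose to reach, as a shift and turn from the pose commanded when the call began, along the tool's axes at that moment; what a row does not reach only later rows make up. A row lasts 1/8 s, in which the tool goes at most 62.5 mm and 10.7 degrees, less where a joint would pass 70% of its speed; a pose out of reach is approached as far as the arm can. A call with a gripper value outside its range is refused whole. The fingers move at their own pace and stop on an object; the grip force is fixed at half the most. Time passes only in rows, so rows that repeat a pose let the fingers close. It gives the time, the measured TCP pose, the force and the opening at its end, in the units of the state.
- read_state(): the state, without advancing time (a new reading comes with each control period).
- capture(name): name is "scene" or "top" or "wrist"; returns (picture, depth): 420x560x3 uint8, red, green, blue; 420x560 float32, m along the optical axis (not along the pixel's ray), 0 where there is no reading.
- camera_info(name): a dict with "vfov" (degrees; the focal length in pixels is half the picture's height over the tangent of half this angle, whatever the lens; pixels are square), "cx", "cy" (the principal point, pixels), "R" (3x3) and "t" (3): a world point X has camera coordinates R X + t; the wrist camera has in their place "tool_from_camera" (4x4, takes a point from camera to tool coordinates, whose origin is the TCP and whose axes are the tool frame's). Camera axes: x right, y down, z forward; pixel columns grow to the right and rows downward; lengths in m; the calibration is good to about 2 mm. The wrist camera is an equidistant fisheye: a pixel r from the principal point sees the ray r / f radians off the axis. A picture is of the moment at which its call begins: read the wrist's pose just before it. camera_info takes no time and is no camera call.
- hand_in(): hands the job in, once; it reports no verdict.
Trained networks look in the newest picture that a camera, given by its name, has taken for a name from the list of things; names that differ only in an ending like _2 or _b are one class to them, and where a whole thing is asked for, a point or a joint stands for the part that bears it (a point fixed in the world has none). Each returns a list of dicts, best first, with "score" (0 to 1); they miss things now and then, are a little off and sometimes report something else, mostly with a low value. They report only what shows in the picture. A call takes as long as a camera call. They do not tell look-alikes from the thing itself.
- spot_in(label, camera): "centre" ([x, y, z] in m, in world coordinates, good to about 4 mm: the middle of the surface that is visible of it).
- silhouettes(label, camera): "region" (420x560 bool, what is visible of it).
The state is a dict: "time_s": time; "joint_positions": joint angles; "qvel": joint speeds; "tau": joint torques, N m; "position": TCP position; "tcp_rot": TCP orientation; "force": force on the tool from outside, world axes, zero at the start; "moment": the same for the moment, N m; "opening": opening from 0.0 (shut) to 1.0 (fully open).
Only numpy, scipy, OpenCV 4.12 (cv2) and the standard library are available. Lean on these libraries where they do the work, as an engineer would, in place of code of your own. Each camera call takes 0.05 s, during which the arm holds its last target.

### The job

Press the plunger of the glide dispenser all the way down once and let it come back up, so that a single chair glide slides out of the front of the dispenser; then push that glide aside along the bench top with the fingertips until it lies wholly on the round cork mat. Do not pinch or lift the glide or press hard on it, keep the other glides in the dispenser, leave the jar, the spool and the hammer where they are, and finish with the hand clear.

Things in the scene. Friction and masses are not known exactly. Their poses are not given: they have to be found in the camera images.
- dispenser: grey metal dispenser screwed to the bench. Origin on the bench top, on the axis of its square tower (50 x 50 mm, 42 mm high, holds the stack; exit slot at its foot in front). Its own -x is where a glide comes out, z up. Behind the tower, own x +25 to +139 mm, is a housing 56 mm wide, 45 mm high, with the plunger on top; flat flanges 4 mm high reach 43 mm to either side
- plunger_top (a point): centre of the flat top of the plunger's round black cap (36 mm diameter, 12 mm thick), 97 mm above the bench when up, 70 mm behind the tower's axis (own x = +70 mm of the dispenser)
- plunger (a joint): plunger travel, m: 0 up, 0.035 fully down (hard stop; beyond 0.028 is enough). A spring returns it: 3 N at the top, 9 N fully down, plus damping 15 N per m/s. It drives a flat shuttle (30 mm wide, 11 mm high) forward along the bench under the stack at 2.5 times its travel; let up, the shuttle goes back and the next glide drops in: a second press would eject a second glide
- glide0_center (a point): centre of the lowest glide in the tower, the one that comes out: white nylon disc, 40 mm diameter, 12 mm thick, about 20 g, lying flat; this point is 6 mm above the bench. After a full press it lies free on the bench, its centre 78 to 86 mm in front of the tower's axis
- glide1_center (a point): centre of the second glide, same kind, stacked on the first; it stays in the magazine and drops 12 mm
- glide2_center (a point): centre of the third, top glide, likewise stays
- mat: round cork mat, 100 mm diameter, fixed on the bench practically flush (under 1 mm, no step to slide over); origin at its centre. It lies to one side, left or right, of where the glide comes out, its centre 120 to 160 mm to the side of the dispenser's x axis
- jar: bystander: closed amber glass jar, 56 mm diameter, 62 mm high, standing on the side opposite the mat; origin at the centre of its underside
- spool: bystander: standing spool of twine, 62 mm diameter, 91 mm high, near the left side of the dispenser's housing; origin at the centre of its underside
- hammer: bystander: tack hammer, 260 mm long, lying on the bench to the right of the dispenser; its x axis runs along the handle towards the head
Things that resemble listed ones, but are neither listed nor needed, are in the scene too. There is more than one size of the dispenser; the job needs the largest.

How it is judged:
By the outcome, as a careful person would: the job done as asked, in the order asked, and still so for the second after the job is handed in, with the robot touching nothing.
It also fails if it takes over 45 s, if anything falls off the work surface, if the arm or the gripper's body presses on something with over 40 N, if the wrist force passes 120 N, or if a joint passes its speed limit or range.

## Working session

There is one attempt and no reset: what is moved stays moved. The work goes in short steps, Python scripts to look and compute and a shell command to move; the robot and the scene stay as the last step left them, time stands still between calls to the robot, and variables do not carry over. Pictures are saved under pics/ and viewed, and the job is handed in when it is done.

```bash
mkdir -p pics
cat > h.py <<'E'
import numpy as np,cv2
from rig import *
def unproj(n,u,v,d):
    i=camera_info(n);f=210/np.tan(np.radians(i['vfov']/2))
    c=np.array([(u-i['cx'])/f*d,(v-i['cy'])/f*d,d]);return np.array(i['R']).T@(c-np.array(i['t']))
def cloud(n,dep):
    i=camera_info(n);f=210/np.tan(np.radians(i['vfov']/2))
    v,u=np.mgrid[0:420,0:560]
    c=np.stack([(u-i['cx'])/f*dep,(v-i['cy'])/f*dep,dep],-1)
    return (c-np.array(i['t']))@np.array(i['R'])
def save(n,p): cv2.imwrite('pics/'+n+'.png',p[...,::-1])
E
python3 - <<'E'
from h import *
for n in('scene','top'):
    p,d=capture(n);save(n+'0',p);np.save(n+'d.npy',d);np.save(n+'p.npy',p)
    for l in('dispenser','plunger_top','mat','jar','spool','hammer'):
        for r in spot_in(l,n)[:4]: print(n,l,round(r['score'],2),np.round(r['centre'],3))
print(read_state())
E
```

```text
scene dispenser 0.97 [ 0.827 -0.206  0.03 ]
scene dispenser 0.95 [ 0.681 -0.233  0.029]
scene dispenser 0.86 [ 0.681 -0.079  0.039]
scene plunger_top 0.74 [ 0.682 -0.077  0.044]
scene plunger_top 0.66 [ 0.68  -0.221  0.063]
scene plunger_top 0.55 [ 0.675 -0.069  0.097]
scene mat 0.97 [ 0.51  -0.21  -0.002]
scene jar 0.93 [0.486 0.03  0.045]
scene spool 0.95 [0.674 0.083 0.056]
scene hammer 0.79 [ 0.697 -0.368  0.022]
top dispenser 0.82 [ 0.669 -0.058  0.043]
top dispenser 0.68 [ 0.822 -0.188  0.03 ]
top dispenser 0.6 [ 0.67  -0.216  0.027]
top plunger_top 0.66 [ 0.674 -0.22   0.065]
top plunger_top 0.51 [ 0.678 -0.061  0.095]
top mat 0.9 [ 0.511 -0.209  0.003]
top jar 0.55 [0.468 0.041 0.065]
top jar 0.26 [ 0.66  -0.363  0.024]
top spool 0.87 [0.648 0.094 0.085]
top spool 0.52 [ 0.655 -0.363  0.021]
top hammer 0.7 [ 0.656 -0.361  0.02 ]
{'time_s': 0.7, 'joint_positions': array([ 6.20227975e+01,  3.02204739e+01,  8.20886078e+01, -5.93758061e-04,
        6.76906187e+01, -1.02270597e+01]), 'qvel': array([ 0.02774871, -0.04430586,  0.0423949 ,  0.10416919,  0.1013926 ,
        0.07221244]), 'tau': array([-8.13075440e-04, -4.39868045e+01, -1.76952374e+01,  6.34554354e-02,
        5.03947714e-02, -1.84303644e-05]), 'position': array([0.19049621, 0.59522269, 0.24157588]), 'tcp_rot': array([[ 3.04862927e-01,  9.52396239e-01,  1.09196056e-05],
       [ 9.52396239e-01, -3.04862927e-01,  1.19678218e-07],
       [ 3.44296399e-06,  1.03633058e-05, -1.00000000e+00]]), 'force': array([-0.19534722,  0.07795366, -1.31079131]), 'moment': array([ 0.05782394, -0.05766673, -0.02252299]), 'opening': 0.9986285748960927}
```

View pics/scene0.png

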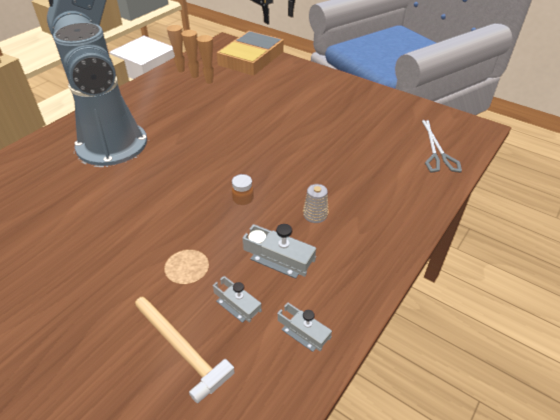

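View pics/top0.png

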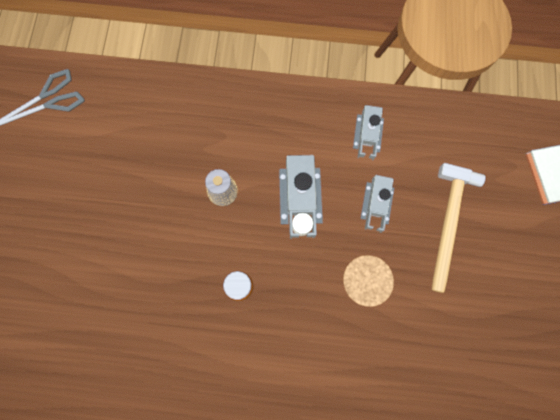

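Run:
```python
from h import *
for n in('scene','top'):
    P=cloud(n,np.load(n+'d.npy'));d=np.load(n+'d.npy')
    for nm,lo,hi,x0,x1,y0,y1 in(('cap',.09,.105,.62,.74,-.14,.0),('house',.040,.050,.5,.85,-.13,.0),('small cap',.06,.075,.6,.74,-.28,-.16)):
        m=(d>0)&(P[...,2]>lo)&(P[...,2]<hi)&(P[...,0]>x0)&(P[...,0]<x1)&(P[...,1]>y0)&(P[...,1]<y1)
        q=P[m]
        if len(q)<10: print(n,nm,len(q));continue
        r=cv2.minAreaRect(q[:,:2].astype(np.float32)); print(n,nm,len(q),np.round(q.mean(0),4),np.round(np.median(q[:,2]),4),np.round(r[0],4),np.round(r[1],4),round(r[2],1))
    z=P[...,2]; 
    p=np.load(n+'p.npy');
```

```text
scene cap 176 [ 0.6803 -0.0636  0.0966] 0.0971 [ 0.6793 -0.0619] [0.0353 0.034 ] 32.2
scene house 992 [ 0.6862 -0.0639  0.0449] 0.0451 [ 0.666  -0.0647] [0.1654 0.0595] 8.1
scene small cap 99 [ 0.6797 -0.224   0.0651] 0.0652 [ 0.6791 -0.2231] [0.0218 0.0245] 22.5
top cap 279 [ 0.6737 -0.0592  0.0966] 0.0968 [ 0.6744 -0.059 ] [0.0347 0.0341] 75.5
top house 1387 [ 0.6752 -0.0583  0.0447] 0.0448 [ 0.6619 -0.0613] [0.164 0.056] 7.6
top small cap 118 [ 0.6746 -0.2205  0.0648] 0.0649 [ 0.6751 -0.2209] [0.0219 0.0233] 89.5
```

Candidates for the dispenser, as top-camera pixels: large at (301,197), small at (378,203), small at (369,132). The one at (301,197) fits: its cap top is 97 mm up, its body is 164 x 56 mm, and a white glide shows in its tower. The mat at (368,281) lies to the right (-y) of its exit and the jar is opposite. I'll confirm this in a crop and fit the mat.

Run:
```python
from h import *
p=np.load('topp.npy'); save('crop',cv2.resize(p[130:320,220:420],None,fx=3,fy=3,interpolation=cv2.INTER_CUBIC))
for n in('scene','top'):
    capture(n)
    P=cloud(n,np.load(n+'d.npy'))
    for l in('mat','glide0_center','jar'):
      for s in silhouettes(l,n)[:1]:
        q=P[s['region']]; 
        if l=='jar': q=q[q[:,2]>.055]
        if l=='glide0_center': q=q[q[:,2]>.02]
        c=cv2.minEnclosingCircle(q[:,:2].astype(np.float32)); print(n,l,round(s['score'],2),np.round(q.mean(0),4),np.round(c[0],4),round(c[1],4))
```

```text
scene mat 0.62 [ 0.5164 -0.2162  0.0041] [ 0.774  -0.4126] 0.3785
scene jar 0.89 [0.4796 0.0357 0.0651] [ 0.7693 -0.2887] 0.4667
top mat 0.6 [ 0.5092 -0.2112  0.0044] [ 0.4828 -0.1455] 0.1214
top jar 0.8 [0.4706 0.0423 0.0647] [0.4644 0.0174] 0.0501
```

View pics/crop.png

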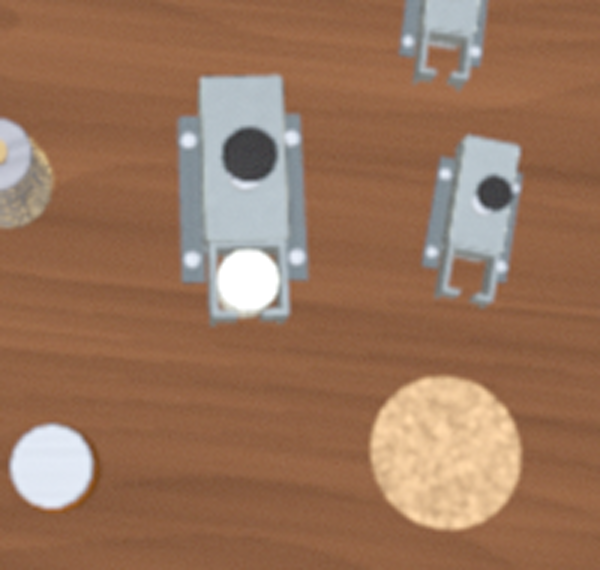

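The crop confirms it: the large dispenser has its cap at crop (250,153), the white glide at (248,281) in the open-topped tower, and the mat at (446,452) front right. The small ones are empty. Now I move above the plunger with the gripper shut.

```bash
python3 -m jog '-0.476 0.663 0 0 0 79 0;-0.476 0.663 0 0 0 79 0;-0.476 0.663 0 0 0 79 0;-0.476 0.663 0 0 0 79 0;-0.476 0.663 0 0 0 79 0;-0.476 0.663 0 0 0 79 0;-0.476 0.663 0 0 0 79 0;-0.476 0.663 0 0 0 79 0'
```

```text
time_s: 2.1
position: [0.4897, 0.1919, 0.2419]
tcp_rot: [[0.993, -0.121, 0.001], [-0.121, -0.993, 0.0], [0.001, -0.0, -1.0]]
force: [0.5, 0.7, 0.5]
opening: 0.169
```

```bash
python3 -m jog '0.216 0.229 0 0 0 0 0;0.216 0.229 0 0 0 0 0;0.216 0.229 0 0 0 0 0;0.216 0.229 0.04 0 0 0 0;0.216 0.229 0.08 0 0 0 0;0.216 0.229 0.08 0 0 0 0;0.216 0.229 0.08 0 0 0 0;0.216 0.229 0.08 0 0 0 0'
python3 - <<'E'
from h import *
s=read_state();p,d=capture('wrist');save('w1',p);i=camera_info('wrist');print(i,s['position'])
for r in spot_in('plunger_top','wrist')[:3]: print(r)
p,d=capture('scene');save('s1',p)
E
```

```text
time_s: 3.1
position: [0.6758, -0.0583, 0.1623]
tcp_rot: [[0.993, -0.117, 0.0], [-0.117, -0.993, 0.0], [0.0, -0.0, -1.0]]
force: [-0.1, 0.6, 0.1]
opening: 0.007
{'vfov': 65.70646984690485, 'cx': 276.78598868885234, 'cy': 208.82096799374844, 'tool_from_camera': array([[ 9.99999524e-01, -8.45806493e-04,  4.85886401e-04,
         4.03397462e-04],
       [ 6.82934493e-04,  9.62755391e-01,  2.70373059e-01,
        -7.42951556e-02],
       [-6.96473041e-04, -2.70372598e-01,  9.62755510e-01,
        -1.42410073e-01],
       [ 0.00000000e+00,  0.00000000e+00,  0.00000000e+00,
         1.00000000e+00]])} [ 0.67582139 -0.0582944   0.16231859]
{'centre': [0.6752, -0.0568, 0.0957], 'score': 0.78}
{'centre': [0.8274, -0.1935, 0.0661], 'score': 0.58}
```

View pics/w1.png

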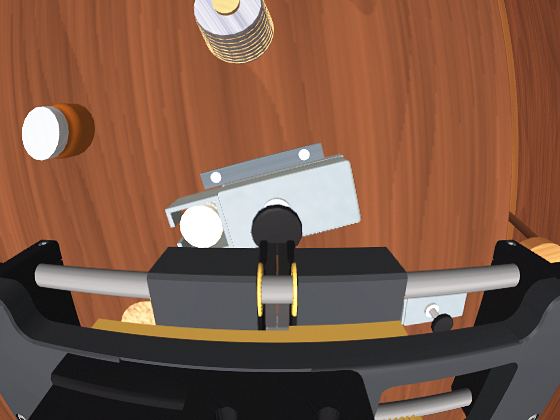

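View pics/s1.png

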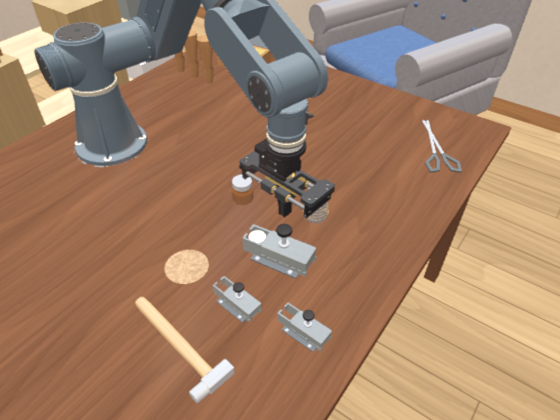

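```bash
python3 -m jog '0 0 0.03 0 0 0 0;0 0 0.042 0 0 0 0;0 0 0.046 0 0 0 0;0 0 0.05 0 0 0 0;0 0 0.054 0 0 0 0;0 0 0.058 0 0 0 0;0 0 0.062 0 0 0 0;0 0 0.066 0 0 0 0'; python3 -m jog '0 0 0.004 0 0 0 0;0 0 0.008 0 0 0 0;0 0 0.011 0 0 0 0;0 0 0.013 0 0 0 0;0 0 0.013 0 0 0 0'
```

```text
time_s: 4.25
position: [0.6757, -0.0585, 0.0971]
tcp_rot: [[0.993, -0.117, -0.0], [-0.117, -0.993, 0.001], [-0.0, -0.001, -1.0]]
force: [-4.2, 2.8, 7.6]
opening: 0.006
time_s: 4.88
position: [0.6758, -0.0586, 0.0843]
tcp_rot: [[0.993, -0.117, -0.0], [-0.117, -0.993, 0.001], [-0.0, -0.001, -1.0]]
force: [-3.9, 3.0, 8.2]
opening: 0.004
```

```bash
python3 -m jog '0 0 0.002 0 0 0 0;0 0 0.0035 0 0 0 0;0 0 0.0035 0 0 0 0'
```

```text
time_s: 5.25
position: [0.6758, -0.0586, 0.0814]
tcp_rot: [[0.993, -0.117, -0.0], [-0.117, -0.993, 0.001], [-0.0, -0.001, -1.0]]
force: [-4.2, 1.9, 10.6]
opening: 0.004
```

Force rises at 34.6 mm of travel, so the plunger is effectively at the stop. Now I raise steadily.

```bash
python3 -m jog '0 0 -0.008 0 0 0 0;0 0 -0.016 0 0 0 0;0 0 -0.024 0 0 0 0;0 0 -0.032 0 0 0 0;0 0 -0.05 0 0 0 0;0 0 -0.10 0 0 0 0;0 0 -0.14 0 0 0 0;0 0 -0.14 0 0 0 0'
python3 - <<'E'
from h import *
for n in('wrist','top','scene'):
    s=read_state();p,d=capture(n);save(n+'2',p);np.save(n+'d2.npy',d);np.save(n+'p2.npy',p)
    for l in('glide0_center','mat'):
      for r in spot_in(l,n)[:4]: print(n,l,round(r['score'],2),np.round(r['centre'],4))
E
```

```text
time_s: 6.25
position: [0.6792, -0.0602, 0.2244]
tcp_rot: [[0.993, -0.118, 0.011], [-0.118, -0.993, -0.003], [0.011, 0.002, -1.0]]
force: [-0.3, -0.3, 0.9]
opening: 0.007
wrist glide0_center 0.78 [ 0.5219 -0.0806  0.0112]
wrist mat 0.56 [ 0.4735 -0.2126  0.0005]
top mat 0.98 [ 0.51   -0.2104  0.0021]
scene glide0_center 0.55 [ 0.5233 -0.0849  0.0124]
scene glide0_center 0.29 [ 0.6836 -0.0795  0.0422]
scene mat 0.93 [ 0.5086 -0.211  -0.0008]
```

View pics/scene2.png

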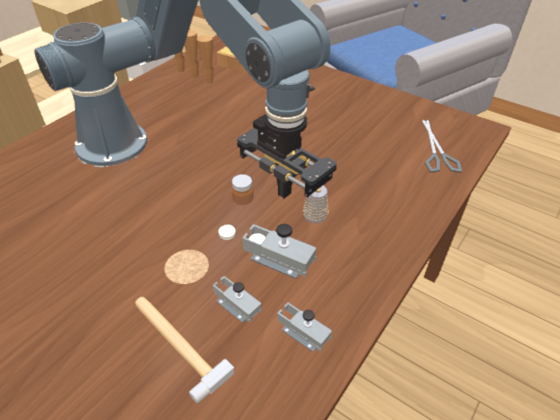

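View pics/wrist2.png

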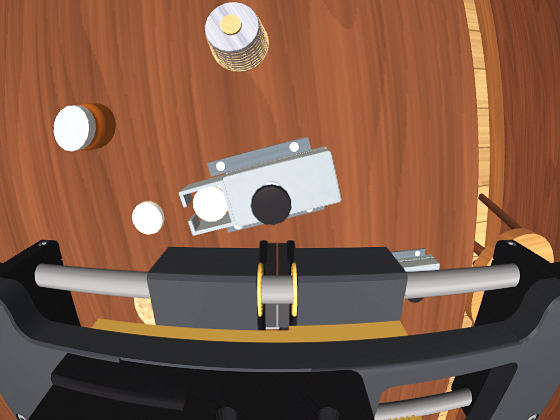

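View pics/top2.png

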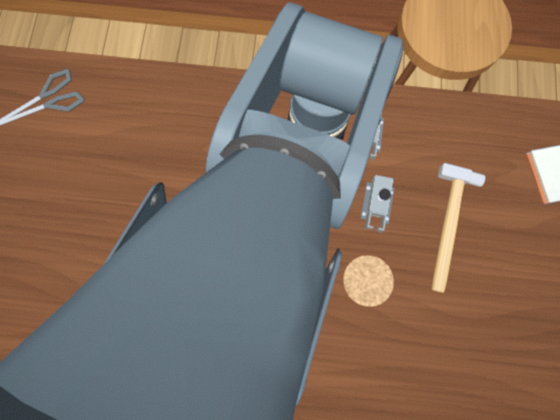

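The scene view shows exactly one glide free at (228,232). The plunger is back up, and a white glide still shows in the tower at (257,240). The jar at (242,188) is unmoved. Next I go behind the glide on its +y side, with the fingers about 26 mm apart as a two-point pusher.

```bash
python3 -m jog '-0.05 -0.001 0 0 0 0 0.3;-0.10 -0.002 0 0 0 0 0.3;-0.15 -0.004 0.02 0 0 0 0.3;-0.15 -0.004 0.07 0 0 0 0.3;-0.15 -0.004 0.12 0 0 0 0.3;-0.15 -0.004 0.165 0 0 0 0.3;-0.15 -0.004 0.165 0 0 0 0.3;-0.15 -0.004 0.165 0 0 0 0.3'
python3 - <<'E'
from h import *
for n in('wrist','scene'):
    s=read_state();p,d=capture(n);save(n+'3',p)
    for l in('glide0_center','jar'):
      for r in spot_in(l,n)[:4]: print(n,l,round(r['score'],2),np.round(r['centre'],4))
E
```

```text
time_s: 7.7
position: [0.5284, -0.0377, 0.0549]
tcp_rot: [[0.993, -0.117, 0.001], [-0.117, -0.993, -0.0], [0.001, 0.0, -1.0]]
force: [1.2, 0.3, 0.1]
opening: 0.297
wrist glide0_center 0.63 [ 0.5214 -0.0856  0.0119]
wrist jar 0.66 [0.4834 0.0426 0.0634]
scene glide0_center 0.76 [ 0.5237 -0.0834  0.0095]
```

View pics/wrist3.png

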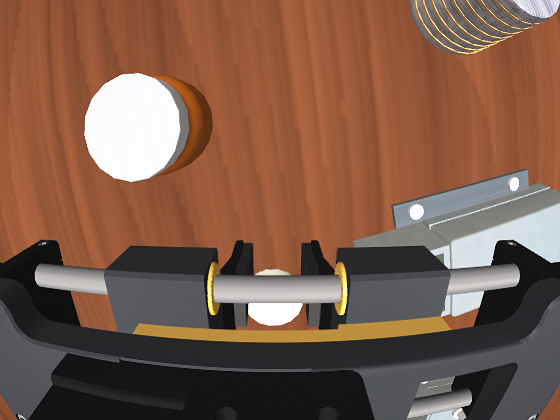

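View pics/scene3.png

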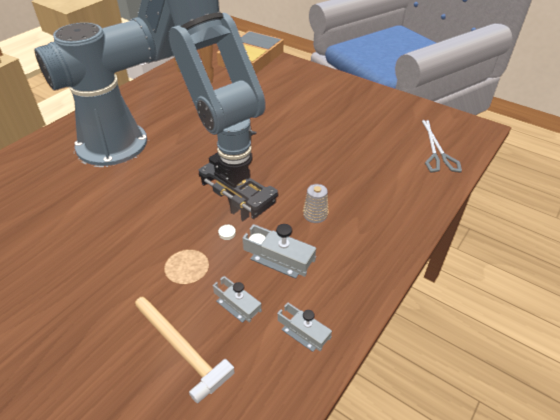

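The glide at wrist (273,297) lies ahead of the fingertips and centred between them. The jar at (135,127) is well clear. Lowering to the bench.

```bash
python3 -m jog '0 0 0.015 0 0 0 0.3;0 0 0.026 0 0 0 0.3;0 0 0.031 0 0 0 0.3;0 0 0.031 0 0 0 0.3;0 0.008 0.031 0 0 0 0.3;0 0.014 0.031 0 0 0 0.3;0 0.019 0.031 0 0 0 0.3;0 0.024 0.031 0 0 0 0.3'
```

```text
time_s: 9.0
position: [0.5247, -0.0619, 0.0232]
tcp_rot: [[0.993, -0.118, 0.0], [-0.118, -0.993, -0.0], [0.0, 0.0, -1.0]]
force: [-0.1, -0.3, 0.1]
opening: 0.303
```

```bash
python3 -m jog '0 0.006 0 0 0 0 0.3;0 0.013 0 0 0 0 0.3;0 0.020 0 0 0 0 0.3;0 0.027 0 0 0 0 0.3;0 0.034 0 0 0 0 0.3;0 0.041 0 0 0 0 0.3;0 0.048 0 0 0 0 0.3;0 0.054 0 0 0 0 0.3'
python3 - <<'E'
from h import *
p,d=capture('scene');save('scene4',p[150:330,100:340].repeat(3,0).repeat(3,1))
for r in spot_in('glide0_center','scene')[:3]: print(r)
E
```

```text
time_s: 10.0
position: [0.5183, -0.1154, 0.0231]
tcp_rot: [[0.993, -0.118, 0.0], [-0.118, -0.993, -0.0], [0.0, 0.0, -1.0]]
force: [-1.3, 0.3, 0.0]
opening: 0.296
{'centre': [0.5202, -0.1418, 0.013], 'score': 0.58}
```

View pics/scene4.png

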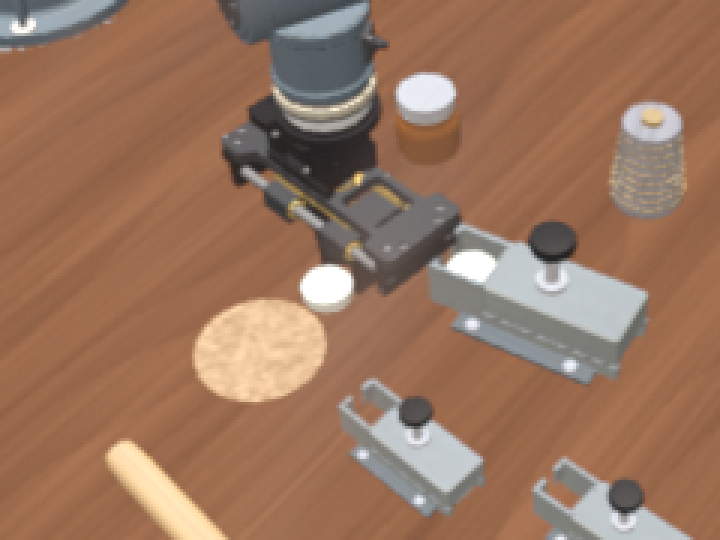

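The glide at crop (327,287) is being pushed squarely and is about to reach the mat at (260,350). Continuing.

```bash
python3 -m jog '0 0.006 0 0 0 0 0.3;0 0.013 0 0 0 0 0.3;0 0.020 0 0 0 0 0.3;0 0.027 0 0 0 0 0.3;0 0.034 0 0 0 0 0.3;0 0.041 0 0 0 0 0.3;0 0.048 0 0 0 0 0.3;0 0.054 0 0 0 0 0.3';python3 -m jog '0 0.005 0 0 0 0 0.3;0 0.010 0 0 0 0 0.3;0 0.013 0 0 0 0 0.3;0 0.015 0 0 0 0 0.3;0 0.016 0 0 0 0 0.3;0 0.016 0 0 0 0 0.3'
python3 - <<'E'
from h import *
p,d=capture('scene');save('scene5',p[150:330,100:340].repeat(3,0).repeat(3,1))
for r in spot_in('glide0_center','scene')[:3]: print(r)
E
```

```text
time_s: 11.1
position: [0.512, -0.1691, 0.0231]
tcp_rot: [[0.993, -0.118, 0.0], [-0.118, -0.993, -0.0], [0.0, 0.0, -1.0]]
force: [0.1, -0.2, 0.1]
opening: 0.297
time_s: 11.85
position: [0.5101, -0.1845, 0.0231]
tcp_rot: [[0.993, -0.118, -0.0], [-0.118, -0.993, 0.0], [-0.0, -0.0, -1.0]]
force: [0.2, -0.5, -0.3]
opening: 0.293
{'centre': [0.6064, -0.0648, 0.021], 'score': 0.73}
{'centre': [0.5136, -0.2134, 0.0105], 'score': 0.65}
```

View pics/scene5.png

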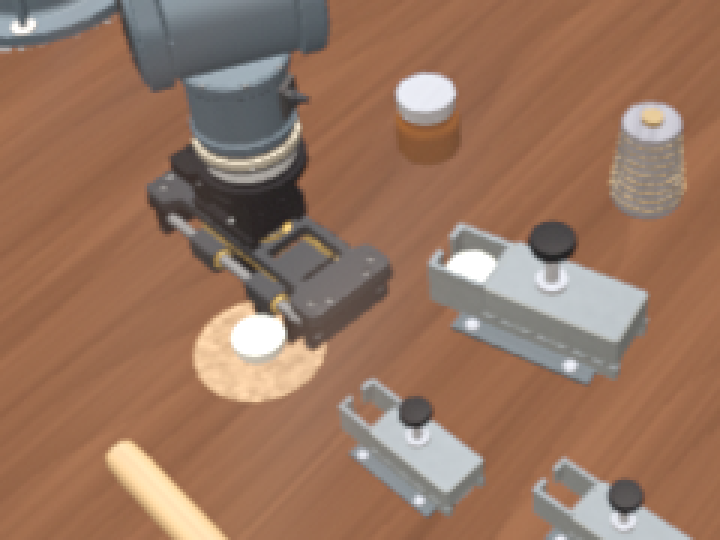

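The glide at crop (258,338) lies within the mat. Backing straight off, then raising.

```bash
python3 -m jog '0 -0.010 0 0 0 0 0.3;0 -0.03 0 0 0 0 0.3;0 -0.045 0 0 0 0 0.3;0 -0.045 -0.03 0 0 0 0.3;0 -0.045 -0.08 0 0 0 0.3;0 -0.045 -0.14 0 0 0 0.3;0 -0.07 -0.20 0 0 0 0.3;0 -0.12 -0.24 0 0 0 0.3';python3 -m jog '0 -0.06 0 0 0 0 0.3;0 -0.12 0 0 0 0 0.3;0 -0.18 0 0 0 0 0.3;0 -0.24 0 0 0 0 0.3;0 -0.28 0 0 0 0 0.3;0 -0.28 0 0 0 0 0.3;0 -0.28 0 0 0 0 0.3'
python3 - <<'E'
from h import *
for n in('scene','top'):
    p,d=capture(n);save(n+'6',p)
    P=cloud(n,d)
    m=(d>0)&(np.hypot(P[...,0]-.51,P[...,1]+.21)<.06)&(P[...,2]>.007)&(P[...,2]<.03)
    c=cv2.minEnclosingCircle(P[m][:,:2].astype(np.float32));print(n,'glide',c,np.median(P[m][:,2]))
    hsv=cv2.cvtColor(p,cv2.COLOR_RGB2HSV)
    for l in('mat','glide0_center','jar','spool','hammer'):
      for r in spot_in(l,n)[:2]: print(n,l,round(r['score'],2),np.round(r['centre'],4))
E
```

```text
time_s: 12.95
position: [0.5247, -0.0676, 0.2636]
tcp_rot: [[0.993, -0.12, 0.004], [-0.12, -0.993, -0.002], [0.004, 0.001, -1.0]]
force: [0.4, -0.0, -0.3]
opening: 0.297
time_s: 13.82
position: [0.5558, 0.2102, 0.2602]
tcp_rot: [[0.993, -0.116, -0.001], [-0.116, -0.993, -0.001], [-0.001, 0.001, -1.0]]
force: [-0.0, 0.3, -1.1]
opening: 0.299
scene glide ((0.5109567642211914, -0.21137981116771698), 0.02112152986228466) 0.012461522061091223
scene mat 0.58 [ 0.5144 -0.2169  0.0014]
scene glide0_center 0.59 [ 0.5129 -0.2142  0.01  ]
scene jar 0.91 [0.4888 0.0312 0.0435]
scene spool 0.98 [0.6729 0.0824 0.0531]
scene hammer 0.81 [ 0.6966 -0.3703  0.0185]
top glide ((0.5066192746162415, -0.20895043015480042), 0.020090194419026375) 0.01202808670337527
top mat 0.6 [ 0.5122 -0.2113  0.0015]
top glide0_center 0.53 [ 0.5059 -0.2066  0.0138]
top jar 0.66 [0.4685 0.0396 0.0627]
top spool 0.77 [0.6477 0.0904 0.0849]
top hammer 0.79 [ 0.6563 -0.3659  0.0225]
top hammer 0.37 [ 0.6697 -0.0558  0.0425]
```

View pics/top6.png

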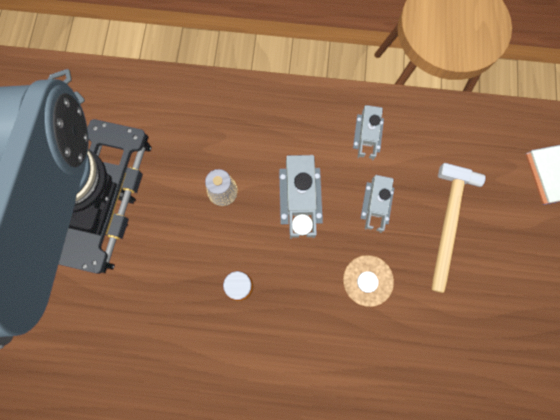

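View pics/scene6.png

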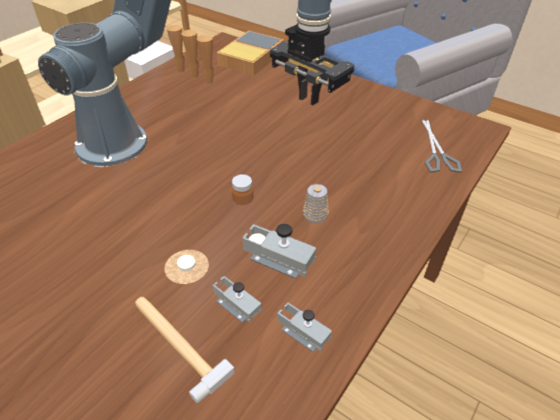

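The top view shows the glide at (368,282), centred on the mat at (368,281). The tower still holds a glide at (302,225), and the jar, spool and hammer are where they were. The hand is clear, so I'm handing in.

```bash
python3 -c "
from rig import *
print(hand_in())"
```

```text
the job is handed in; nothing more can be done
None
```

The job is done and handed in. I pressed the plunger of the large dispenser once, to about 34.6 of its 35 mm, with no more than about 11 N on the cap. I then let it back up, and one glide came out. I pushed that glide sideways with two slightly parted fingertips, without pinching or pressing on it, and the hand then backed off and up.

**Last checks:**
- **Glide:** it lies flat within 1–2 mm of the mat's centre in the top picture, so wholly on the mat.
- **Dispenser:** the tower still shows a white glide and the plunger is up. The third glide cannot be seen separately, so I did not check it on its own.
- **Bystanders:** the jar, spool and hammer are unchanged in the pictures. The networks' readings for them differ by 5 mm or less from the start, close to their stated 4 mm accuracy.
- **Time:** the clock stood at about 14 s when I handed in.

The top and scene cameras disagree by about 5 mm on absolute positions, but both place the glide well inside the mat.

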